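# Pair up a pile of shoe soles in their trays

### The job

Take the pile of right soles apart and lay each one in the empty half of the tray that holds its left mate (same colour and size), flat on the tray floor, tread down, toe the same way as the mate and straight and level beside it, heel to heel. Leave the left soles where they lie in their trays and the glue bottle standing where it is.

Things in the scene. Friction and masses are not known exactly. Their poses are not given: they have to be found in the camera images.
- right_navy: loose navy blue right-foot shoe sole, at first at the bottom of the pile, on the bench; 126 mm long, 20 thick, dark tread below. Origin: on the underside, mid-waist (the narrow arch, grip across it); +x to the toe, +y its left (inner side), +z up. Toe end x = 73, heel end x = -53 mm. Waist 39 mm wide, straight for 18 mm either way along x; forefoot 50, heel 43 mm wide.
- left_navy: loose navy blue left-foot sole, mirror image of right_navy, same origin and axes, in the +y half of a bench-fixed grey tray 156 (x) by 164 (y) mm: floor 3 mm thick, rim 4 mm above it. In this sole's frame the tray centre is at (9, -36) mm; the right sole's place is the empty half: its origin at (0, -72) mm, same heading.
- right_red: loose red right-foot shoe sole, at first second from the bottom of the pile; 118 mm long, 20 thick, dark tread below. Origin: on the underside, mid-waist (the narrow arch, grip across it); +x to the toe, +y its left (inner side), +z up. Toe end x = 68, heel end x = -50 mm. Waist 37 mm wide, straight for 17 mm either way along x; forefoot 47, heel 40 mm wide.
- left_red: loose red left-foot sole, mirror image of right_red, same origin and axes, in the +y half of a bench-fixed grey tray 156 (x) by 164 (y) mm: floor 3 mm thick, rim 4 mm above it. In this sole's frame the tray centre is at (9, -36) mm; the right sole's place is the empty half: its origin at (0, -72) mm, same heading.
- right_mint: loose mint green right-foot shoe sole, at first third from the bottom of the pile; 110 mm long, 20 thick, dark tread below. Origin: on the underside, mid-waist (the narrow arch, grip across it); +x to the toe, +y its left (inner side), +z up. Toe end x = 64, heel end x = -46 mm. Waist 34 mm wide, straight for 15 mm either way along x; forefoot 44, heel 37 mm wide.
- left_mint: loose mint green left-foot sole, mirror image of right_mint, same origin and axes, in the +y half of a bench-fixed grey tray 156 (x) by 164 (y) mm: floor 3 mm thick, rim 4 mm above it. In this sole's frame the tray centre is at (9, -36) mm; the right sole's place is the empty half: its origin at (0, -72) mm, same heading.
- right_white: loose white right-foot shoe sole, at first on top of the pile; 102 mm long, 20 thick, dark tread below. Origin: on the underside, mid-waist (the narrow arch, grip across it); +x to the toe, +y its left (inner side), +z up. Toe end x = 59, heel end x = -43 mm. Waist 32 mm wide, straight for 14 mm either way along x; forefoot 41, heel 35 mm wide.
- left_white: loose white left-foot sole, mirror image of right_white, same origin and axes, in the +y half of a bench-fixed grey tray 156 (x) by 164 (y) mm: floor 3 mm thick, rim 4 mm above it. In this sole's frame the tray centre is at (9, -36) mm; the right sole's place is the empty half: its origin at (0, -72) mm, same heading.
- glue: white glue bottle with a red collar and a thin nozzle, 44 mm diameter, 112 mm tall, standing loose on the bench among the trays; origin at the centre of its underside, +z up. A bystander.
Things that resemble listed ones, but are neither listed nor needed, are in the scene too. Leave any yellow look-alike of the left_red alone.

How it is judged:
By the outcome, as a careful person would: the job done as asked, in the order asked, and still so for the second after the job is handed in, with the robot touching nothing.
It also fails if it takes over 107 s, if anything falls off the work surface, if the arm or the gripper's body presses on something with over 40 N, if the wrist force passes 120 N, or if a joint passes its speed limit or range.

### The arm

A 7-joint arm with a two-finger parallel gripper is mounted at the origin on the work surface. World frame = base frame: x ahead of the robot, y to its left, z up, the work surface at z = 0. Lengths are in mm, angles in degrees, forces in N, time in s.
With the tool pointing down it reaches from about 425 to 1025 mm from the base axis. Payload 3.6 kg.
Tool frame: the origin (TCP) lies midway between the tips of the shut fingers; the grasp point (between the pads) lies 19 mm behind it; z points along the fingers, y is the line along which they close (so a half turn about z gives the same grasp; the last joint's range is limited). The gripper opens to 85 mm and grips with 20 to 120 N. Pads are 22 mm wide; open, the fingers measure 114 mm over their backs; the gripper's body (76 mm by 85 mm) begins 54 mm behind the grasp point. The pads swing forward as they close: fully open they stand 13 mm farther back than shut.
Start: joints at [-69.758, 33.873, 2.773, 92.16, -1.908, 54.013, -1.931], TCP at [313.255, 653.835, 231.302] pointing down, gripper open.
Joint ranges: [-153.93, 153.93], [-27.13, 128.08], [-72.61, 78.16], [10.71, 143.7], [-87.88, 267.88], [4.46, 118.87], [-176.78, 176.78]. Speed limits (degrees/s): [147.25, 147.25, 180, 180, 180, 180, 180].

### API

Orientations are given as [roll, pitch, yaw] about the fixed x, y, z axes, in that order (R = Rz(yaw) Ry(pitch) Rx(roll)).
In Python, from rig import robot gives the robot as it stands. The module is installed in compiled form; this text tells all that it offers.
- The arm moves only by the tool arm_command, never from a script. Its argument "steps" is a list of rows, each a list of 5 numbers: the shift along the tool's x, y, z in m, then the turn about the tool's z in degrees, then the opening, from -1 (shut) to 1 (fully open). A call has 1 to 8 rows; each row shifts and turns the commanded pose from where the row before left it, along the tool's axes as they then stand; what a row does not reach is not made up. A row lasts 1/8 s, in which the tool goes at most 62.5 mm and 10.7 degrees, less where a joint would pass 70% of its speed; a pose out of reach is approached as far as the arm can. A call is refused whole if a number of a shift passes 0.0625 or a number of a turn 10.7, either way. A call with a gripper value outside its range is refused whole. The fingers move at their own pace and stop on an object; "newtons" is the grip in N (left out, the last holds). Time passes only in rows, so rows that do not move let the fingers close. It gives the time, the measured TCP pose, the force, the opening and the grip force at its end, in the units of the state.
- robot.get_obs(): the state, without advancing time (a new reading comes with each control period).
- robot.read_camera(name): name is "scene" or "top" or "wrist"; returns a dict with "color" (480x640x3 uint8, red, green, blue), "depth" (480x640 float32, mm along the optical axis (not along the pixel's ray), 0 where there is no reading), "fx", "fy", "cx", "cy" (pixels), "D" ([k1, k2, p1, p2, k3] as OpenCV has them; the pictures are not rectified), "R" (3x3) and "t" (3): a world point X has camera coordinates R X + t; the wrist camera has in their place "tool_from_camera" (4x4, takes a point from camera to tool coordinates, whose origin is the TCP and whose axes are the flange's). Camera axes: x right, y down, z forward; pixel columns grow to the right and rows downward; lengths in mm; the calibration is good to about 2 mm. A picture is of the moment at which its call begins: read the wrist's pose just before it.
- robot.job_done(): hands the job in; it is judged then, once.
The state is a dict: "time_s": time; "joint_pos": joint angles; "dq": joint speeds; "effort": joint torques, N m; "position": TCP position; "eef_rot": TCP orientation; "force": force on the tool from outside, world axes, zero at the start; "ft_torque": the same for the moment, N m; "gripper_width": opening from 0.0 (shut) to 1.0 (fully open); "gripper_force": force on a finger pad.
Only numpy, scipy, OpenCV 4.12 (cv2) and the standard library are available. Lean on these libraries where they do the work, as an engineer would, in place of code of your own. Each camera call takes 0.05 s, during which the arm holds its last target. There are 200 camera calls.

## Working session

There is one attempt and no reset: what is moved stays moved. The work goes in short steps, Python scripts to look and compute and a tool call to move; the robot and the scene stay as the last step left them, time stands still between calls to the robot, and variables do not carry over. Pictures are saved under pics/ and viewed, at most 14 in all, crops included, and the job is handed in when it is done.

Besides the shell and the picture viewer there is one more tool, called by a JSON object that holds its "op" and its "data". arm_command: Moves the arm, as the interface text tells. Its arguments: {"type":"object","properties":{"steps":{"type":"array"},"newtons":{"type":"number"}},"required":["steps"]}

```bash
mkdir -p pics
cat > h.py <<'E'
import numpy as np, cv2
from rig import robot
def cap(n):
    o=robot.get_obs(); c=robot.read_camera(n); return o,c
def save(c,f): cv2.imwrite('pics/'+f,c['color'][:,:,::-1])
def world(c):
    h,w=c['depth'].shape
    u,v=np.meshgrid(np.arange(w),np.arange(h))
    K=np.array([[c['fx'],0,c['cx']],[0,c['fy'],c['cy']],[0,0,1.]])
    p=cv2.undistortPoints(np.stack([u,v],-1).reshape(-1,1,2).astype(float),K,np.array(c['D'],float)).reshape(h,w,2)
    d=c['depth'].astype(float)
    P=np.dstack([p*d[...,None],d])
    P=(P-np.array(c['t']))@np.array(c['R'])
    P[d==0]=np.nan
    return P
E
python3 - <<'E'
from h import *
o,c=cap('top'); save(c,'top.png'); np.savez('top.npz',P=world(c),I=c['color'])
o,c=cap('scene'); save(c,'scene.png'); np.savez('scene.npz',P=world(c),I=c['color'])
print(o)
E
```

```text
{'time_s': 0.05, 'joint_pos': array([-69.75663949,  33.92567956,   2.76835326,  92.23420232,
        -1.91008791,  54.0122304 ,  -1.93203158]), 'dq': array([-0.04982383,  0.02184768,  0.05325239,  0.0002214 , -0.00089089,
       -0.02172124,  0.04297094]), 'effort': array([ 4.59097355e-03, -5.50452197e+01,  1.55384224e+00, -1.99020177e+01,
        9.57293581e-03,  3.90683694e-03, -7.14997469e-06]), 'position': array([312.91446438, 653.10372234, 230.15638778]), 'eef_rot': array([-1.79874190e+02,  5.93332660e-03,  1.54400922e+02]), 'force': array([ 0.65970617,  0.42112437, -1.10263231]), 'ft_torque': array([-0.00921383,  0.02107489, -0.01761603]), 'gripper_force': 0.0, 'gripper_width': 0.9943370873555355}
```

View pics/top.png

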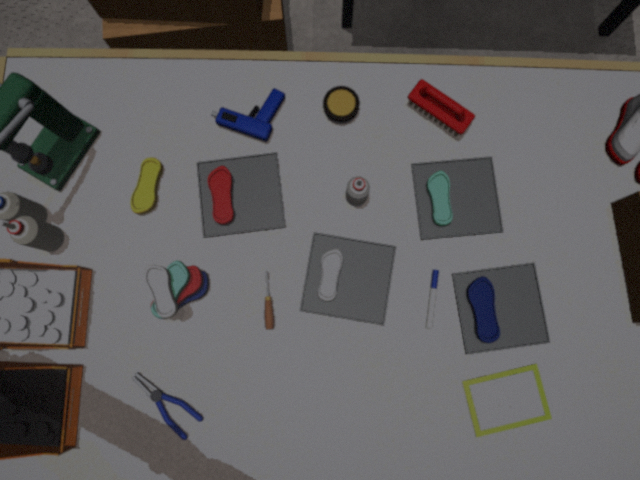

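View pics/scene.png

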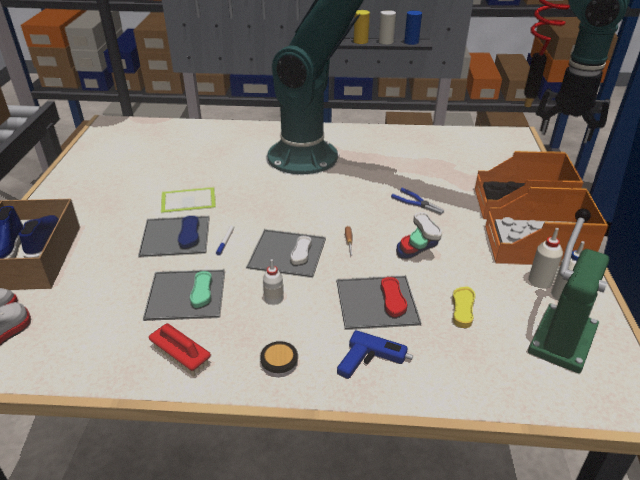

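The top view shows the pile at (175,288) and the trays at red (241,195), white (348,279), mint (457,198) and navy (500,308). The sole at (222,195) is red and sits in a tray, so it is left_red. The one at (147,185) is yellow and has no tray, so it is the look-alike and I'll leave it. Next I'll confirm this in an enlarged crop and measure.

```bash
cat > m.py <<'E'
from h import *
d=np.load('top.npz');P=d['P'];I=d['I'];hsv=cv2.cvtColor(I,cv2.COLOR_RGB2HSV)
cv2.imwrite('pics/crop.png',cv2.resize(I[140:340,120:300,::-1],None,fx=3,fy=3,interpolation=cv2.INTER_CUBIC))
Z=P[...,2]
print('bench z',np.nanmedian(Z[380:420,300:420]))
for n,(u,v),(a,b) in [('red',(265,180),(222,195)),('white',(370,270),(330,275)),('mint',(480,180),(440,198)),('navy',(525,290),(484,310))]:
    # tray: flood fill of gray incl sole
    m=((hsv[...,2]<125)&(hsv[...,1]<60)).astype(np.uint8)
    k,l=cv2.connectedComponents(m,connectivity=4)
    t=(l==l[v,u]).astype(np.uint8)
    cs,_=cv2.findContours(t,cv2.RETR_EXTERNAL,cv2.CHAIN_APPROX_NONE)
    c=max(cs,key=len)[:,0]
    X=P[c[:,1],c[:,0]]
    q=X[np.isfinite(X[:,0]),:2].astype(np.float32)
    r=cv2.minAreaRect(q); print(n,'tray',r, 'z',np.nanmedian(Z[v-4:v+4,u-4:u+4]),'sole z',np.nanmedian(Z[b-4:b+4,a-4:a+4]), 'sole pt',P[b,a])
print(P[190,358],'glue')
for u in range(146,216,6):
    print(u,[int(z) if np.isfinite(z) else -1 for z in Z[258:324:5,u]])
E
python3 m.py
```

```text
bench z 0.48729472151127884
red tray ((522.593505859375, 72.9971923828125), (859.6253051757812, 1359.3768310546875), 0.18191640079021454) z 3.6047709031483555 sole z 20.073651596393596 sole pt [646.28240289 256.41957503  19.76139676]
white tray ((522.593505859375, 72.9971923828125), (859.6253051757812, 1359.3768310546875), 0.18191640079021454) z 3.5556481754055342 sole z 20.00549792239943 sole pt [494.45016917  39.54469882  20.13523491]
mint tray ((522.593505859375, 72.9971923828125), (859.6253051757812, 1359.3768310546875), 0.18191640079021454) z 3.8135142584612227 sole z 19.958825055159398 sole pt [ 651.55363585 -171.5157061    21.73141296]
navy tray ((522.593505859375, 72.9971923828125), (859.6253051757812, 1359.3768310546875), 0.18191640079021454) z 3.511115046096884 sole z 19.99502225117732 sole pt [ 436.2190819  -254.7838216    17.66677399]
[646.14404602  -7.25381044  81.13123195] glue
146 [0, 0, 79, 79, 76, 79, 0, 0, 1, 0, 0, -1, 0, 0]
152 [0, 0, 76, 76, 76, 77, 78, 79, 4, 61, 62, 60, -1, 1]
158 [0, 3, 79, 76, 76, 81, 75, 75, 76, 76, 76, 79, 18, 1]
164 [-1, 1, 76, 79, 75, 75, 76, 79, 79, 77, 73, 76, 54, 2]
170 [2, 4, 55, 58, 66, 66, 68, 78, 78, 77, 77, 82, 0, 0]
176 [-2, 60, 55, 54, 56, 57, 57, 60, 53, 67, 74, 63, 0, 0]
182 [-1, 58, 59, 57, 55, 56, 52, 36, 41, 18, 0, 1, -3, 1]
188 [-1, 1, 40, 57, 52, 35, 35, 37, 17, 2, 0, 1, -3, 2]
194 [1, 0, 41, 36, 35, 36, 37, 30, 15, 2, 3, 0, 1, -1]
200 [-2, 1, 1, 39, 39, 40, 25, 18, 9, -2, 2, 1, 2, 0]
206 [0, 0, 0, -1, 19, 20, 19, 10, -1, 0, 0, 2, 0, 0]
212 [-1, 0, 0, 1, 0, 0, 0, 0, 2, -4, 1, 0, 0, 0]
```

View pics/crop.png

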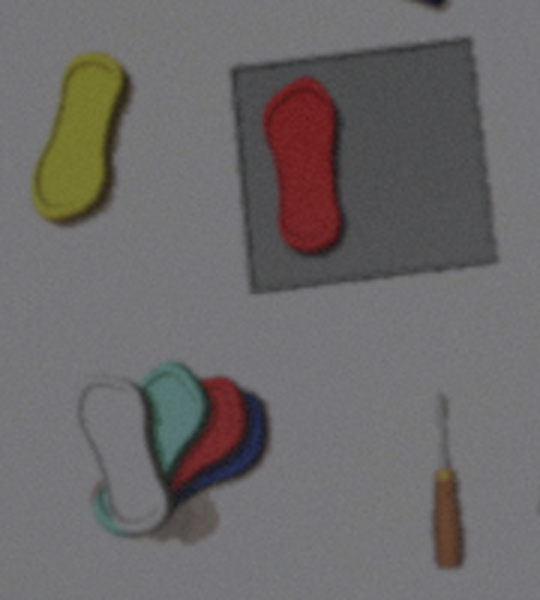

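The crop shows left_red at crop (300,165) inside its tray and the yellow look-alike at (80,140) on the bare bench. The pile fans out with heels at about (130,510) and toes up; white is on top, then mint, red and navy.

```bash
cat >> h.py <<'E'
from scipy.spatial.transform import Rotation as Ro
def delta(tx,ty,tz,yaw):
    "shift in mm in current tool axes, then turn about tool z (deg), keeps tool vertical"
    o=robot.get_obs(); R=Ro.from_euler('xyz',o['eef_rot'],degrees=True).as_matrix()
    s=R.T@(np.array([tx,ty,tz])-o['position'])
    turn=-(yaw-o['eef_rot'][2]); turn=(turn+180)%360-180
    print('t%.2f'%o['time_s'],'pos',o['position'].round(1),o['eef_rot'].round(1),'shift',s.round(1),'turn %.1f'%turn,'q7 %.1f'%o['joint_pos'][6],'w %.3f'%o['gripper_width'])
E
cat > m.py <<'E'
from h import *
d=np.load('top.npz');P=d['P'];I=d['I'];hsv=cv2.cvtColor(I,cv2.COLOR_RGB2HSV)
V=hsv[...,2]
print('bench V',V[250,230],'tray V',V[180,265],V[220,265],V[290,525])
P2=P.copy()
for n,(u,v) in [('red',(265,180)),('white',(370,270)),('mint',(480,180)),('navy',(525,290))]:
    g=V[v-30:v+30,u-60:u+60].astype(np.uint8)
    th=(int(V[v,u])+130)//2
    box=np.zeros(V.shape,np.uint8); box[v-70:v+100,u-90:u+60]=1
    m=((cv2.GaussianBlur(V,(3,3),0)<100)&(box>0)).astype(np.uint8)
    k,l=cv2.connectedComponents(m,connectivity=4)
    t=(l==l[v,u]).astype(np.uint8)
    c=max(cv2.findContours(t,cv2.RETR_EXTERNAL,cv2.CHAIN_APPROX_NONE)[0],key=len)[:,0]
    X=P[c[:,1],c[:,0]]; q=X[np.isfinite(X[:,0]),:2].astype(np.float32)
    print(n,cv2.minAreaRect(q))
print(P[290,162],P[288,175])
print(robot.read_camera('wrist')['tool_from_camera'])
E
python3 m.py; python3 -c "
from h import *
delta(470,350,330,170)"
```

```text
bench V 120 tray V 80 81 77
red ((654.6736450195312, 224.83795166015625), (161.7745819091797, 168.89959716796875), 8.740816116333008)
white ((491.8975524902344, 4.410057067871094), (166.08876037597656, 158.7045135498047), 81.66973876953125)
mint ((660.152099609375, -208.9923095703125), (161.4189910888672, 168.3901824951172), 7.28398323059082)
navy ((442.55731201171875, -291.98956298828125), (158.2258758544922, 170.63099670410156), 9.296417236328125)
[453.0525276  340.43557269  76.51458046] [458.70738966 324.34508485  54.36689246]
[[ 4.37080008e-04 -9.53152359e-01 -3.02490314e-01  7.73771773e+01]
 [ 9.99999897e-01  3.79266113e-04  2.49864441e-04 -2.19388492e-01]
 [-1.23434556e-04 -3.02490392e-01  9.53152426e-01 -1.43801104e+02]
 [ 0.00000000e+00  0.00000000e+00  0.00000000e+00  1.00000000e+00]]
t0.15 pos [313.  653.3 230.4] [-179.9    0.   154.4] shift [-272.6 -205.8  -99.2] turn -15.6 q7 -1.9 w 0.994
```

{"op": "arm_command", "data": {"steps": [[-0.039,-0.032,-0.003,0,1],[-0.039,-0.032,-0.003,0,1],[-0.039,-0.032,-0.003,0,1],[-0.039,-0.032,-0.003,0,1],[-0.039,-0.032,-0.003,0,1],[-0.039,-0.032,-0.003,0,1],[-0.036,-0.031,-0.003,0,1],[0,0,0,-10,1]], "newtons": 40}}

```text
time_s: 1.15
position: [462.7, 330.5, 252.3]
eef_rot: [-179.8, 0.1, 164.2]
force: [-0.1, 0.7, -0.5]
gripper_width: 1.0
gripper_force: 0.0
```

{"op": "arm_command", "data": {"steps": [[0,0,0,-10,1],[0,0,0,-10,1],[0,0,0,-10,1],[0,0,0,0,1],[0,0,0,0,1]]}}

```text
time_s: 1.78
position: [460.4, 335.9, 252.2]
eef_rot: [-180.0, -0.0, -165.7]
force: [-0.9, -0.1, -0.1]
gripper_width: 1.001
gripper_force: 0.0
```

```bash
cat >> h.py <<'E'
def wrist(tag):
    o,c=cap('wrist'); T=np.array(c['tool_from_camera'])
    R=Ro.from_euler('xyz',o['eef_rot'],degrees=True).as_matrix()
    M=np.eye(4);M[:3,:3]=R;M[:3,3]=o['position'];M=M@T
    Mi=np.linalg.inv(M); c['R']=Mi[:3,:3];c['t']=Mi[:3,3]
    P=world(c); save(c,tag+'.png'); np.savez(tag+'.npz',P=P,I=c['color']); print(o['time_s'],o['position'].round(1),o['eef_rot'].round(1)); return P,c['color']
E
python3 -c "
from h import *
wrist('w1')"
```

```text
1.775 [460.4 335.9 252.2] [-180.    -0.  -165.7]
```

View pics/w1.png

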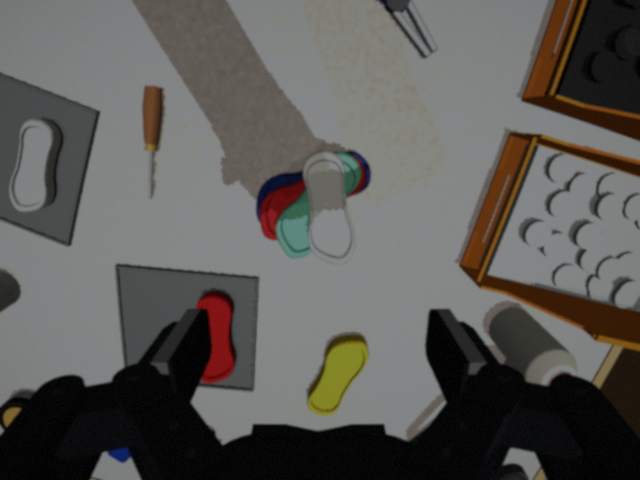

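The wrist view shows right_white on top at about (328,205), with its heel at (325,160) and its toe at (332,255). Left_white is at (35,165) and left_red at (215,335). I'll fit poses from the waist lines and the end extents.

```bash
cat >> h.py <<'E'
DIM=dict(navy=(73,-53,39,18),red=(68,-50,37,17),mint=(64,-46,34,15),white=(59,-43,32,14))
def pose(P,mask,name,h0,verbose=True):
    "mask: bool image of a sole's top; h0 rough heading deg -> (x,y,heading,len,waist)"
    toe,heel,w,s=DIM[name]
    m=mask.astype(np.uint8)
    m=cv2.morphologyEx(m,cv2.MORPH_CLOSE,np.ones((3,3),np.uint8))
    c=max(cv2.findContours(m,cv2.RETR_EXTERNAL,cv2.CHAIN_APPROX_NONE)[0],key=cv2.contourArea)[:,0]
    f=np.zeros_like(m); cv2.drawContours(f,[c[:,None]],-1,1,-1)
    zt=np.nanmedian(P[...,2][f>0])
    # contour rays cut at the plane z=zt : project via local affine map fitted to the plane's pixels
    v,u=np.nonzero((f>0)&(abs(P[...,2]-zt)<6)); 
    A=lambda u,v: np.stack([u*0+1.,u,v,u*u/500,u*v/500,v*v/500],-1)
    co=np.linalg.lstsq(A(u.astype(float),v.astype(float)),P[v,u,:2],rcond=None)[0]
    q=A(c[:,0].astype(float),c[:,1].astype(float))@co
    th=np.radians(h0); o=q.mean(0)
    for _ in range(15):
        e=np.array([np.cos(th),np.sin(th)]);n=np.array([-e[1],e[0]])
        X=(q-o)@e;Y=(q-o)@n
        dx=((X.max()-toe)+(X.min()-heel))/2
        X=X-dx; k=abs(X)<s-1; yc=np.median(Y[k])
        yc=(Y[k].max()+Y[k].min())/2
        a=np.polyfit(X[k&(Y>yc)],Y[k&(Y>yc)],1);b=np.polyfit(X[k&(Y<yc)],Y[k&(Y<yc)],1)
        th+=0.5*np.arctan((a[0]+b[0])/2); o=o+dx*e+(a[1]+b[1])/2*n
    r=(o[0],o[1],np.degrees(th))
    if verbose: print(name,'x %.1f y %.1f head %.1f'%r,'len %.1f (%d) waist %.1f (%d) slopes %.2f %.2f z %.1f'%(np.ptp(X),toe-heel,a[1]-b[1],w,a[0],b[0],zt))
    return r
def place(l):
    e=np.radians(l[2]); print('  right place x %.1f y %.1f head %.1f'%(l[0]+72*np.sin(e),l[1]-72*np.cos(e),l[2]))
def blob(m,u,v):
    k,l=cv2.connectedComponents(m.astype(np.uint8),connectivity=4); return l==l[v,u]
E
cat > a.py <<'E'
from h import *
for tag in ('w1','top'):
    d=np.load(tag+'.npz');P=d['P'];I=d['I'];hsv=cv2.cvtColor(I,cv2.COLOR_RGB2HSV).astype(int);Z=P[...,2]
    H,S,V=hsv[...,0],hsv[...,1],hsv[...,2]
    R=(S>110)&((H<8)|(H>172)); G=(S>50)&(H>65)&(H<95); B=(S>90)&(H>105)&(H<130); W=(V>98)&(S<60)
    print(tag)
    pts=dict(w1=dict(pile=(328,205),white=(35,165),red=(215,335)),top=dict(pile=(162,291),white=(330,275),red=(222,195),mint=(440,198),navy=(484,310)))[tag]
    pose(P,blob(Z>67,*pts['pile']),'white',15)
    for n,M in (('white',W),('red',R),('mint',G),('navy',B)):
        if n in pts: place(pose(P,blob(M,*pts[n]),n,8))
E
python3 a.py
```

```text
w1
white x 445.7 y 340.3 head 21.8 len 100.9 (102) waist 31.1 (32) slopes 0.02 -0.02 z 78.0
white x 488.5 y 39.7 head -8.4 len 101.2 (102) waist 29.7 (32) slopes 0.02 -0.02 z 21.1
  right place x 478.0 y -31.6 head -8.4
red x 635.2 y 263.3 head 13.6 len 121.4 (118) waist 25.7 (37) slopes -0.02 0.02 z 21.1
  right place x 652.1 y 193.4 head 13.6
top
white x 445.1 y 339.3 head 22.6 len 102.7 (102) waist 33.9 (32) slopes 0.01 -0.01 z 77.3
white x 488.4 y 41.8 head -7.3 len 99.5 (102) waist 27.8 (32) slopes 0.04 -0.04 z 20.5
  right place x 479.3 y -29.6 head -7.3
red x 638.0 y 256.3 head 9.3 len 116.8 (118) waist 35.7 (37) slopes 0.02 -0.02 z 20.7
  right place x 649.7 y 185.3 head 9.3
mint x 643.7 y -172.4 head 7.2 len 111.1 (110) waist 34.7 (34) slopes 0.05 -0.05 z 20.6
  right place x 652.6 y -243.9 head 7.2
navy x 427.3 y -254.6 head 10.3 len 122.9 (126) waist 38.8 (39) slopes 0.03 -0.03 z 20.5
  right place x 440.2 y -325.5 head 10.3
```

```bash
python3 -c "
from h import *
delta(445.4,340,60,202)"
```

```text
t1.82 pos [460.4 336.  252.2] [-180.    -0.  -165.7] shift [ 13.5   7.6 192.2] turn -7.7 q7 61.0 w 0.998
```

{"op": "arm_command", "data": {"steps": [[0.0135,0.0076,0.02,0,1],[0,0,0.04,-7.7,1],[0,0,0.05,0,1],[0,0,0.04,0,1],[0,0,0.025,0,1],[0,0,0.012,0,1],[0,0,0.005,0,1],[0,0,0,0,1]]}}

```text
time_s: 2.82
position: [445.9, 340.5, 60.8]
eef_rot: [180.0, 0.1, -157.9]
force: [1.0, -0.4, 0.6]
gripper_width: 1.0
gripper_force: 0.0
```

{"op": "arm_command", "data": {"steps": [[0,0,0,0,-0.2],[0,0,0,0,-0.4],[0,0,0,0,-0.7],[0,0,0,0,-1],[0,0,0,0,-1],[0,0,0,0,-1]]}}

```text
time_s: 3.58
position: [445.9, 340.3, 60.9]
eef_rot: [180.0, 0.1, -157.9]
force: [-0.0, -0.6, 5.0]
gripper_width: 0.36
gripper_force: 40.7
```

```bash
python3 -c "
from h import *
delta(445.4,340,60,202)
o,c=cap('wrist'); save(c,'g1.png')"
```

```text
t3.58 pos [445.9 340.3  60.9] [ 1.800e+02  1.000e-01 -1.579e+02] shift [ 0.6 -0.1  0.9] turn 0.1 q7 63.1 w 0.360
```

View pics/g1.png

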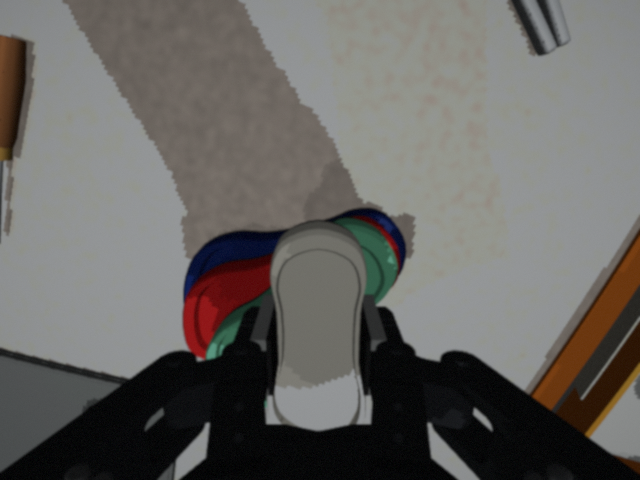

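White is gripped at 30.6 mm opening, between the fingers at (318,320), and the pile below is undisturbed. I'll lift and hover over the white tray.

{"op": "arm_command", "data": {"steps": [[0,0,-0.005,0,-1],[0,0,-0.015,0,-1],[0,0,-0.04,0,-1],[0,0,-0.05,0,-1],[0,0,-0.05,0,-1],[0,0,-0.03,0,-1],[0.0156,-0.0509,0,0,-1],[0.0156,-0.0509,0,0,-1]]}}

```text
time_s: 4.62
position: [454.8, 233.3, 251.7]
eef_rot: [180.0, 0.1, -157.8]
force: [1.2, -1.1, -0.1]
gripper_width: 0.36
gripper_force: 39.9
```

{"op": "arm_command", "data": {"steps": [[0.0156,-0.0509,0,0,-1],[0.0156,-0.0509,0,0,-1],[0.0156,-0.0509,0,0,-1],[0.0156,-0.0509,0,0,-1],[0.0156,-0.0509,0,0,-1],[0,0,0,10,-1],[0,0,0,10,-1],[0,0,0,10.2,-1]]}}

```text
time_s: 5.62
position: [477.9, -31.4, 250.9]
eef_rot: [180.0, 0.0, 171.5]
force: [0.1, -0.3, -1.3]
gripper_width: 0.362
gripper_force: 40.0
```

{"op": "arm_command", "data": {"steps": [[0,0,0,0,-1],[0,0,0,0,-1]]}}

```text
time_s: 5.88
position: [478.2, -31.0, 250.6]
eef_rot: [180.0, 0.0, 172.1]
force: [-0.4, -0.2, -0.8]
gripper_width: 0.356
gripper_force: 40.0
```

```bash
python3 -c "
from h import *
P,I=wrist('w2')
"
```

```text
5.875 [478.2 -31.  250.6] [180.    0.  172.1]
```

View pics/w2.png

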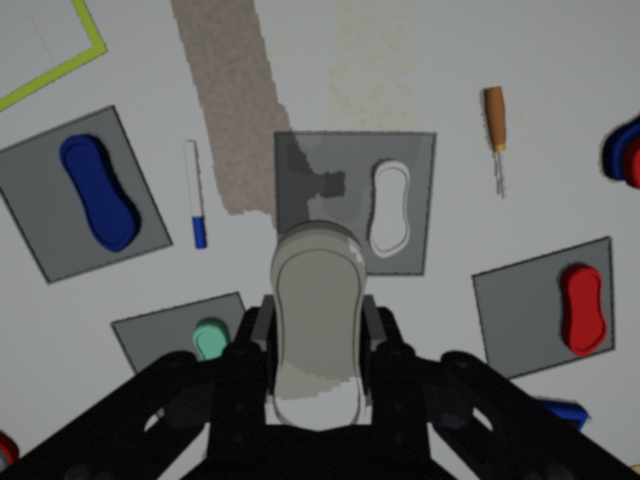

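The left soles are in clear view: white (390,210), navy (100,192), red (583,310). The held white is at (318,310). I'll re-measure the mates and where the held sole's heel sits in the tool frame.

```bash
cat > a.py <<'E'
import sys
from h import *
from scipy.spatial.transform import Rotation as Ro
def masks(tag):
    d=np.load(tag+'.npz');P=d['P'];I=d['I'];hsv=cv2.cvtColor(I,cv2.COLOR_RGB2HSV).astype(int)
    H,S,V=hsv[...,0],hsv[...,1],hsv[...,2]
    return P,dict(red=(S>110)&((H<8)|(H>172)),mint=(S>50)&(H>65)&(H<95),navy=(S>90)&(H>105)&(H<130),white=(V>105)&(S<60))
def held(P,name):
    o=robot.get_obs(); R=Ro.from_euler('xyz',o['eef_rot'],degrees=True).as_matrix()
    T=(P-o['position'])@R; 
    k=(T[...,2]>-35)&(T[...,2]<-5)&(abs(T[...,1])<24)&(T[...,0]>12)
    x=np.sort(T[...,0][k]); f=k&(T[...,0]>25)
    print(name,'held: heel tool x %.1f (nominal %d)'%(np.percentile(x,99.5),-DIM[name][1]),'top tool z %.1f'%np.median(T[...,2][f]),'heel y mid %.1f'%np.mean(np.percentile(T[...,1][f],[1,99])))
E
python3 - <<'E'
from a import *
P,M=masks('w2')
for n,(u,v),h in (('white',(390,210),-8),('red',(583,310),9),('navy',(100,192),10)):
    place(pose(P,blob(M[n],u,v),n,h))
held(P,'white')
delta(478,-31,5,172)
E
```

```text
white x 488.9 y 42.2 head -7.4 len 102.0 (102) waist 32.1 (32) slopes 0.04 -0.04 z 20.9
  right place x 479.6 y -29.2 head -7.4
red x 637.0 y 253.7 head 7.8 len 124.6 (118) waist 43.3 (37) slopes 0.04 -0.04 z 20.9
  right place x 646.7 y 182.4 head 7.8
navy x 427.9 y -253.5 head 9.2 len 123.8 (126) waist 45.3 (39) slopes 0.02 -0.02 z 20.9
  right place x 439.5 y -324.6 head 9.2
white held: heel tool x 42.2 (nominal 43) top tool z -18.1 heel y mid -0.1
t5.92 pos [478.2 -31.  250.6] [180.   0. 172.] shift [ 3.000e-01 -1.000e-01  2.456e+02] turn 0.0 q7 82.6 w 0.358
```

{"op": "arm_command", "data": {"steps": [[-0.001,0.0018,0.04,-0.6,-1],[0,0,0.05,0,-1],[0,0,0.05,0,-1],[0,0,0.05,0,-1],[0,0,0.03,0,-1],[0,0,0.015,0,-1],[0,0,0.0085,0,-1],[0,0,0.003,0,-1]]}}

```text
time_s: 6.92
position: [480.2, -29.5, 4.1]
eef_rot: [180.0, 0.1, 172.5]
force: [-0.5, -0.2, -1.8]
gripper_width: 0.362
gripper_force: 40.0
```

{"op": "arm_command", "data": {"steps": [[0,0,0,0,-1],[0,0,0,0,-1]]}}

```text
time_s: 7.18
position: [480.2, -29.5, 4.6]
eef_rot: [180.0, 0.1, 172.5]
force: [0.7, 0.0, -0.4]
gripper_width: 0.359
gripper_force: 40.0
```

{"op": "arm_command", "data": {"steps": [[0.0007,0,0.001,0,-1],[0,0,0.0005,0,-1],[0,0,0,0,-1]]}}

```text
time_s: 7.55
position: [479.8, -29.4, 3.9]
eef_rot: [180.0, 0.1, 172.5]
force: [0.3, -0.0, 12.8]
gripper_width: 0.36
gripper_force: 41.8
```

{"op": "arm_command", "data": {"steps": [[0,0,0,0,-0.15],[0,0,0,0,0.0],[0,0,0,0,0.2],[0,0,0,0,0.2],[0,0,-0.03,0,0.2],[0,0,-0.05,0,0.4],[0,0,-0.05,0,1],[0,0,-0.06,0,1]]}}

```text
time_s: 8.55
position: [477.9, -29.3, 193.4]
eef_rot: [-180.0, -0.1, 172.5]
force: [0.9, 0.5, 0.1]
gripper_width: 1.001
gripper_force: 0.0
```

{"op": "arm_command", "data": {"steps": [[0,0,-0.055,0,1],[0,0,0,0,1],[0,0,0,0,1]]}}

```text
time_s: 8.93
position: [478.0, -29.3, 246.8]
eef_rot: [-180.0, -0.1, 172.5]
force: [0.0, -0.1, 0.1]
gripper_width: 0.998
gripper_force: 0.0
```

Run:
```python
from a import *
wrist('w3'); P,M=masks('w3')
V=M['white'].astype(np.uint8)
k,l,s,c=cv2.connectedComponentsWithStats(V&(P[...,2]>10).astype(np.uint8),connectivity=4)
for i in range(1,k):
    if 1500<s[i,4]<12000 : 
        u,v=c[i].astype(int); print(u,v,s[i,4])
        try: place(pose(P,l==i,'white',-7.4))
        except Exception as e: print(e)
```

```text
8.925 [478.  -29.3 246.8] [-1.800e+02 -1.000e-01  1.725e+02]
318 214 2847
white x 480.2 y -28.9 head -7.3 len 100.1 (102) waist 28.5 (32) slopes 0.10 -0.11 z 20.9
  right place x 471.1 y -100.4 head -7.3
388 211 3012
white x 488.7 y 41.4 head -7.2 len 99.2 (102) waist 29.9 (32) slopes 0.01 -0.01 z 21.0
  right place x 479.7 y -30.1 head -7.2
```

View pics/w3.png

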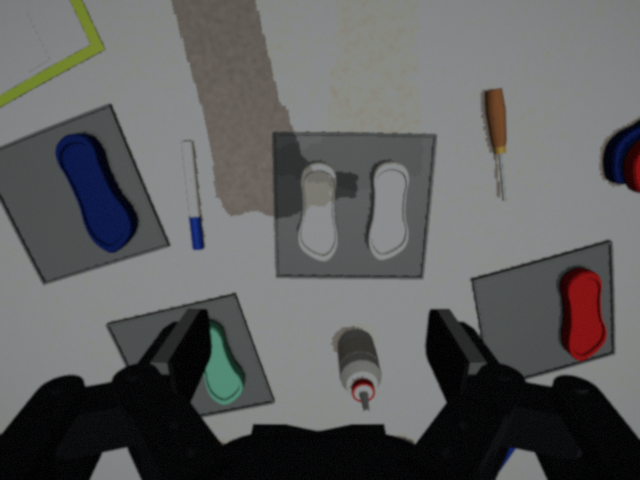

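Right_white lies beside its mate, at (318,214) and (388,211), within about 1 mm and 0.1°. Next is the pile, for mint.

{"op": "arm_command", "data": {"steps": [[0.0093,0.0508,0,0,1],[0.0093,0.0508,0,0,1],[0.0093,0.0508,0,0,1],[0.0093,0.0508,0,0,1],[0.0093,0.0508,0,0,1],[0.0093,0.0508,0,0,1],[0.0093,0.0508,0,0,1],[0,0,0,0,1]]}}

```text
time_s: 9.98
position: [458.3, 336.7, 244.8]
eef_rot: [180.0, -0.2, 173.0]
force: [-0.8, -1.4, 0.4]
gripper_width: 0.996
gripper_force: 0.0
```

{"op": "arm_command", "data": {"steps": [[0,0,0,0,1],[0,0,0,0,1]]}}

```text
time_s: 10.22
position: [460.8, 329.3, 246.2]
eef_rot: [-179.8, -0.1, 172.3]
force: [-0.8, -0.3, -0.4]
gripper_width: 0.998
gripper_force: 0.0
```

Run:
```python
from a import *
P,I=wrist('w4'); P,M=masks('w4')
k,l,s,c=cv2.connectedComponentsWithStats((M['mint']&(P[...,2]>20)).astype(np.uint8),connectivity=4)
i=1+np.argmax(s[1:,4]); print(c[i],s[i])
for h in (-10,-25): r=pose(P,l==i,'mint',h)
delta(r[0],r[1],40,r[2]+180)
```

```text
10.225 [460.8 329.3 246.2] [-1.798e+02 -1.000e-01  1.723e+02]
[323.22031633 205.12319002] [ 293  145   60  120 4489]
mint x 448.0 y 336.9 head -20.8 len 109.8 (110) waist 32.2 (34) slopes 0.02 -0.02 z 58.0
mint x 448.0 y 336.9 head -20.8 len 109.8 (110) waist 32.2 (34) slopes 0.02 -0.02 z 58.0
t10.28 pos [460.9 329.5 246.6] [-179.9   -0.   172.3] shift [ 13.6   6.1 206.6] turn 13.1 q7 41.9 w 1.003
```

View pics/w4.png

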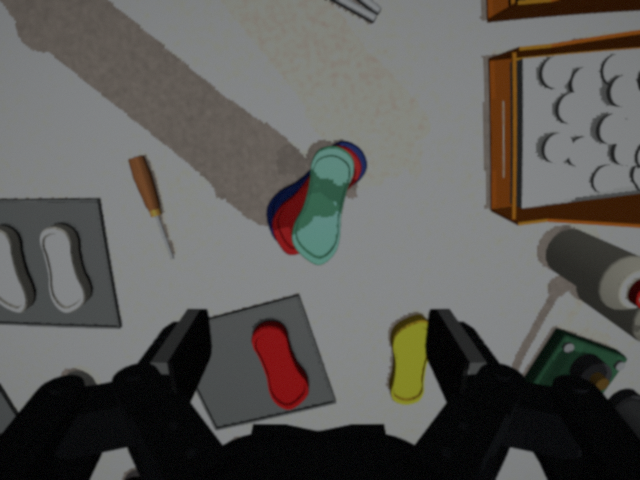

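Mint is now on top, at (323,205) with its toe at (317,258), and it is fully visible. Going in.

{"op": "arm_command", "data": {"steps": [[0.0136,0.0061,0.02,0,1],[0,0,0.045,6.5,1],[0,0,0.05,6.6,1],[0,0,0.045,0,1],[0,0,0.025,0,1],[0,0,0.014,0,1],[0,0,0.006,0,1],[0,0,0,0,1]]}}

```text
time_s: 11.28
position: [448.5, 339.5, 42.8]
eef_rot: [180.0, 0.0, 159.4]
force: [-0.0, 0.7, -0.9]
gripper_width: 0.998
gripper_force: 0.0
```

{"op": "arm_command", "data": {"steps": [[0,0,0,0,0],[0,0,0,0,-0.3],[0,0,0,0,-0.6],[0,0,0,0,-1],[0,0,0,0,-1],[0,0,0,0,-1]]}}

```text
time_s: 12.02
position: [448.3, 339.7, 43.0]
eef_rot: [180.0, 0.0, 159.4]
force: [-1.6, -1.0, 6.9]
gripper_width: 0.385
gripper_force: 40.6
```

Run:
```python
from a import *
P,M=masks('w4')
place(pose(P,blob(M['red'],280,370),'red',8))
P,M=masks('top')
place(pose(P,blob(M['mint'],440,198),'mint',7))
delta(448,336.9,40,159.2)
```

```text
red x 636.6 y 257.9 head 11.4 len 122.6 (118) waist 39.1 (37) slopes 0.05 -0.05 z 20.9
  right place x 650.8 y 187.3 head 11.4
mint x 643.7 y -172.4 head 7.2 len 111.1 (110) waist 34.7 (34) slopes 0.05 -0.05 z 20.6
  right place x 652.6 y -243.9 head 7.2
t12.03 pos [448.3 339.7  43. ] [180.    0.  159.4] shift [-0.7 -2.7  3. ] turn 0.2 q7 29.9 w 0.385
```

{"op": "arm_command", "data": {"steps": [[0,0,-0.005,0,-1],[0,0,-0.015,0,-1],[0,0,-0.04,0,-1],[0,0,-0.05,0,-1],[0,0,-0.05,0,-1],[0,0,-0.045,0,-1],[-0.033,-0.0396,0,0,-1],[-0.033,-0.0396,0,0,-1]]}}

```text
time_s: 13.02
position: [482.3, 241.7, 249.1]
eef_rot: [179.9, 0.1, 159.5]
force: [0.9, -0.1, -2.7]
gripper_width: 0.388
gripper_force: 40.0
```

{"op": "arm_command", "data": {"steps": [[-0.033,-0.0396,0,0,-1],[-0.033,-0.0396,0,0,-1],[-0.033,-0.0396,0,0,-1],[-0.033,-0.0396,0,0,-1],[-0.033,-0.0396,0,0,-1],[-0.033,-0.0396,0,0,-1],[-0.033,-0.0396,0,0,-1],[-0.033,-0.0396,0,0,-1]]}}

```text
time_s: 14.02
position: [617.6, -148.7, 248.1]
eef_rot: [180.0, 0.0, 159.4]
force: [0.5, 0.1, -1.2]
gripper_width: 0.387
gripper_force: 40.0
```

{"op": "arm_command", "data": {"steps": [[-0.033,-0.0396,0,0,-1],[-0.033,-0.0396,0,0,-1],[0,0,0,-9.3,-1],[0,0,0,-9.3,-1],[0,0,0,-9.2,-1],[0,0,0,0,-1],[0,0,0,0,-1]]}}

```text
time_s: 14.9
position: [651.3, -244.7, 247.7]
eef_rot: [-180.0, -0.0, -172.9]
force: [-0.0, 1.0, -0.4]
gripper_width: 0.392
gripper_force: 40.1
```

Run:
```python
from a import *
wrist('w5'); P,M=masks('w5')
k,l,s,c=cv2.connectedComponentsWithStats((M['mint']&(P[...,2]<40)).astype(np.uint8),connectivity=4)
for i in range(1,k):
    if s[i,4]>1200: print(c[i],s[i]); place(pose(P,l==i,'mint',7))
held(P,'mint')
delta(652.6,-243.9,6,187.2)
```

```text
14.9 [ 651.3 -244.7  247.7] [-180.    -0.  -172.9]
[387.71829522 211.49818087] [ 364  158   47  107 3848]
mint x 643.9 y -174.9 head 6.4 len 109.9 (110) waist 35.3 (34) slopes 0.01 -0.01 z 21.0
  right place x 651.9 y -246.4 head 6.4
mint held: heel tool x 44.5 (nominal 46) top tool z -15.9 heel y mid -0.2
t14.95 pos [ 651.4 -244.6  247.6] [-180.    -0.  -172.9] shift [ -1.3   0.5 241.6] turn -0.1 q7 115.2 w 0.388
```

View pics/w5.png

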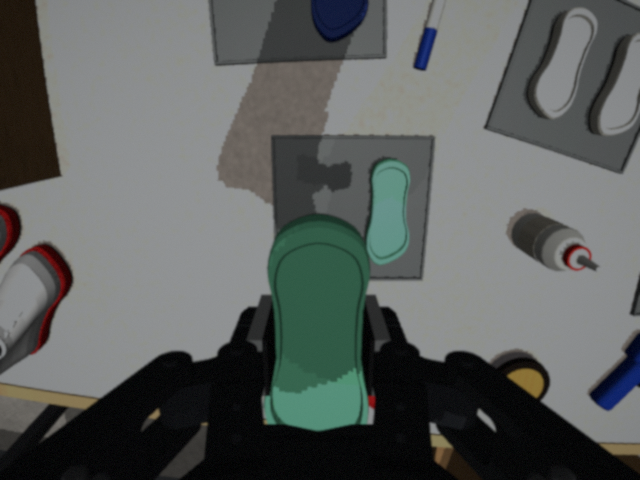

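{"op": "arm_command", "data": {"steps": [[0,-0.0011,0.04,0.3,-1],[0,0,0.05,0,-1],[0,0,0.05,0,-1],[0,0,0.05,0,-1],[0,0,0.03,0,-1],[0,0,0.015,0,-1],[0,0,0.005,0,-1],[0,0,0,0,-1]]}}

```text
time_s: 15.95
position: [652.6, -246.0, 8.3]
eef_rot: [-179.9, 0.1, -173.1]
force: [0.6, -0.1, -0.0]
gripper_width: 0.392
gripper_force: 40.0
```

{"op": "arm_command", "data": {"steps": [[0,0,0,0,-1]]}}

```text
time_s: 16.08
position: [652.8, -246.2, 8.9]
eef_rot: [-179.9, 0.1, -173.1]
force: [-0.1, -0.7, 0.2]
gripper_width: 0.387
gripper_force: 40.0
```

{"op": "arm_command", "data": {"steps": [[0.0012,0.0004,0.0015,0,-1],[0,0,0.001,0,-1],[0,0,0.0005,0,-1],[0,0,0,0,-1]]}}

```text
time_s: 16.58
position: [650.6, -245.7, 6.1]
eef_rot: [-180.0, 0.0, -173.1]
force: [-1.8, -0.3, 8.1]
gripper_width: 0.388
gripper_force: 41.1
```

{"op": "arm_command", "data": {"steps": [[0,0,0,0,-0.1],[0,0,0,0,0.1],[0,0,0,0,0.25],[0,0,0,0,0.25],[0,0,-0.03,0,0.25],[0,0,-0.05,0,0.4],[0,0,-0.05,0,1],[0,0,-0.06,0,1]]}}

```text
time_s: 17.58
position: [649.6, -245.2, 195.0]
eef_rot: [180.0, -0.1, -173.1]
force: [0.1, -0.8, -0.3]
gripper_width: 0.998
gripper_force: 0.0
```

{"op": "arm_command", "data": {"steps": [[0,0,-0.055,0,1],[0,0,0,0,1],[0,0,0,0,1]]}}

```text
time_s: 17.95
position: [649.9, -245.3, 249.0]
eef_rot: [180.0, -0.0, -173.1]
force: [-0.2, 0.5, -0.5]
gripper_width: 1.0
gripper_force: 0.0
```

Run:
```python
from a import *
wrist('w6'); P,M=masks('w6')
k,l,s,c=cv2.connectedComponentsWithStats((M['mint']&(P[...,2]<40)).astype(np.uint8),connectivity=4)
for i in range(1,k):
    if s[i,4]>1200: print(c[i],s[i]); place(pose(P,l==i,'mint',7))
delta(460,332,250,150)
```

```text
17.95 [ 649.9 -245.3  249. ] [ 180.    -0.  -173.1]
[317.35148778 211.29835282] [ 295  158   44  107 3764]
mint x 651.6 y -246.0 head 7.2 len 110.0 (110) waist 33.8 (34) slopes -0.01 0.01 z 20.9
  right place x 660.6 y -317.4 head 7.2
[387.8192519 212.574418 ] [ 365  160   45  106 3823]
mint x 644.3 y -174.8 head 6.8 len 109.5 (110) waist 35.3 (34) slopes 0.01 -0.01 z 20.9
  right place x 652.9 y -246.3 head 6.8
t18.00 pos [ 649.3 -245.1  247.9] [ 1.799e+02 -1.000e-01 -1.731e+02] shift [118.6 595.7  -1.1] turn 36.9 q7 115.2 w 1.001
```

{"op": "arm_command", "data": {"steps": [[0.0099,0.0496,0,0,1],[0.0099,0.0496,0,0,1],[0.0099,0.0496,0,0,1],[0.0099,0.0496,0,0,1],[0.0099,0.0496,0,0,1],[0.0099,0.0496,0,0,1],[0.0099,0.0496,0,0,1],[0.0099,0.0496,0,0,1]]}}

```text
time_s: 19.0
position: [522.3, 140.0, 247.4]
eef_rot: [-180.0, -0.2, -173.1]
force: [1.3, 0.3, -0.1]
gripper_width: 1.002
gripper_force: 0.0
```

{"op": "arm_command", "data": {"steps": [[0.0099,0.0496,0,0,1],[0.0099,0.0496,0,0,1],[0.0099,0.0496,0,0,1],[0.0099,0.0496,0,0,1],[0,0,0,9.2,1],[0,0,0,9.2,1],[0,0,0,9.2,1],[0,0,0,9.2,1]]}}

```text
time_s: 20.0
position: [459.8, 330.3, 247.1]
eef_rot: [-179.8, -0.1, 149.8]
force: [1.0, 0.3, 0.0]
gripper_width: 1.002
gripper_force: 0.0
```

{"op": "arm_command", "data": {"steps": [[0,0,0,0,1],[0,0,0,0,1]]}}

```text
time_s: 20.25
position: [460.4, 330.8, 248.3]
eef_rot: [-179.9, -0.0, 150.2]
force: [0.3, -0.9, -0.4]
gripper_width: 0.997
gripper_force: 0.0
```

Run:
```python
from a import *
P,I=wrist('w7'); P,M=masks('w7')
b=np.hypot(P[...,0]-450,P[...,1]-325)<90
k,l,s,c=cv2.connectedComponentsWithStats((M['red']&b).astype(np.uint8),connectivity=4)
i=1+np.argmax(s[1:,4]); print(c[i],s[i])
r=pose(P,l==i,'red',-38)
delta(r[0],r[1],22,r[2]+180)
```

```text
20.25 [460.4 330.8 248.3] [-179.9   -0.   150.2]
[311.79323797 201.40658864] [ 280  143   63  119 4614]
red x 447.9 y 332.5 head -43.0 len 116.0 (118) waist 35.3 (37) slopes 0.01 -0.01 z 38.0
t20.30 pos [460.6 330.8 248.5] [-179.9   -0.   150.2] shift [ 11.8  -4.6 226.6] turn 13.2 q7 22.3 w 0.997
```

View pics/w7.png

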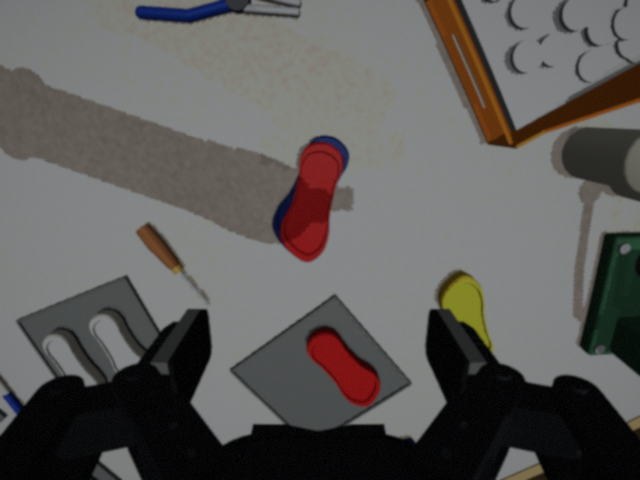

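Right_red is on top at (312,201), with its toe at (305,255), and navy is beneath. Descending.

{"op": "arm_command", "data": {"steps": [[0.0118,-0.0046,0.02,0,1],[0,0,0.045,6.6,1],[0,0,0.05,6.6,1],[0,0,0.05,0,1],[0,0,0.02,0,1],[0,0,0,0,1],[0,0,0,0,1]]}}

```text
time_s: 21.18
position: [449.2, 333.4, 65.1]
eef_rot: [179.9, 0.0, 136.9]
force: [0.8, -0.5, 0.6]
gripper_width: 1.0
gripper_force: 0.0
```

Run:
```python
from a import *
delta(447.9,332.5,21,137)
P,M=masks('w7')
place(pose(P,blob(M['red'],345,370),'red',8))
```

```text
t21.18 pos [449.2 333.4  65.1] [179.9   0.  136.9] shift [ 0.3 -1.6 44.1] turn -0.1 q7 12.6 w 1.000
red x 636.5 y 258.3 head 10.6 len 122.2 (118) waist 40.5 (37) slopes 0.04 -0.04 z 20.9
  right place x 649.7 y 187.6 head 10.6
```

{"op": "arm_command", "data": {"steps": [[0.0003,-0.0016,0.02,0,1],[0,0,0.015,0,1],[0,0,0.007,0,1],[0,0,0.002,0,1],[0,0,0,0,0.3],[0,0,0,0,0],[0,0,0,0,-0.3],[0,0,0,0,-0.6]]}}

```text
time_s: 22.18
position: [447.5, 332.3, 20.9]
eef_rot: [179.9, 0.0, 136.9]
force: [0.5, -0.7, 4.6]
gripper_width: 0.416
gripper_force: 41.6
```

{"op": "arm_command", "data": {"steps": [[0,0,0,0,-1],[0,0,0,0,-1],[0,0,0,0,-1]]}}

```text
time_s: 22.55
position: [447.5, 332.3, 20.9]
eef_rot: [179.9, 0.0, 136.9]
force: [0.3, 0.2, 5.4]
gripper_width: 0.42
gripper_force: 41.7
```

{"op": "arm_command", "data": {"steps": [[0,0,-0.005,0,-1],[0,0,-0.015,0,-1],[0,0,-0.045,0,-1],[0,0,-0.055,0,-1],[0,0,-0.055,0,-1],[0,0,-0.05,0,-1],[-0.0494,0.0065,0,0,-1],[-0.0494,0.0065,0,0,-1]]}}

```text
time_s: 23.55
position: [528.6, 274.2, 247.4]
eef_rot: [179.8, 0.0, 137.0]
force: [1.3, -0.0, -1.0]
gripper_width: 0.414
gripper_force: 41.1
```

{"op": "arm_command", "data": {"steps": [[-0.0494,0.0065,0,0,-1],[-0.0494,0.0065,0,0,-1],[-0.0494,0.0065,0,0,-1],[0,0,0,-10.6,-1],[0,0,0,-10.6,-1],[0,0,0,-10.6,-1],[0,0,0,-10.6,-1],[0,0,0,-10.6,-1]]}}

```text
time_s: 24.55
position: [649.1, 186.6, 245.9]
eef_rot: [-180.0, -0.0, -169.8]
force: [0.2, 0.1, -1.0]
gripper_width: 0.419
gripper_force: 40.9
```

{"op": "arm_command", "data": {"steps": [[0,0,0,0,-1],[0,0,0,0,-1],[0,0,0,0,-1]]}}

```text
time_s: 24.92
position: [649.6, 187.0, 245.4]
eef_rot: [-180.0, -0.0, -170.2]
force: [0.9, -0.4, -0.4]
gripper_width: 0.419
gripper_force: 41.0
```

Run:
```python
from a import *
wrist('w8'); P,M=masks('w8')
k,l,s,c=cv2.connectedComponentsWithStats((M['red']&(P[...,2]<40)).astype(np.uint8),connectivity=4)
for i in range(1,k):
    if s[i,4]>1200: print(c[i],s[i]); place(pose(P,l==i,'red',9))
held(P,'red')
delta(650,187,6,190)
```

```text
24.925 [649.6 187.  245.4] [-180.    -0.  -170.2]
[388.91422287 209.48020528] [ 366  155   46  114 4092]
red x 639.2 y 256.1 head 8.4 len 116.9 (118) waist 37.2 (37) slopes 0.03 -0.03 z 21.0
  right place x 649.8 y 184.9 head 8.4
red held: heel tool x 49.4 (nominal 50) top tool z -17.7 heel y mid -0.4
t24.98 pos [649.6 187.1 245.4] [-180.     0.  -170.2] shift [-4.000e-01 -1.000e-01  2.394e+02] turn -0.2 q7 77.9 w 0.418
```

View pics/w8.png

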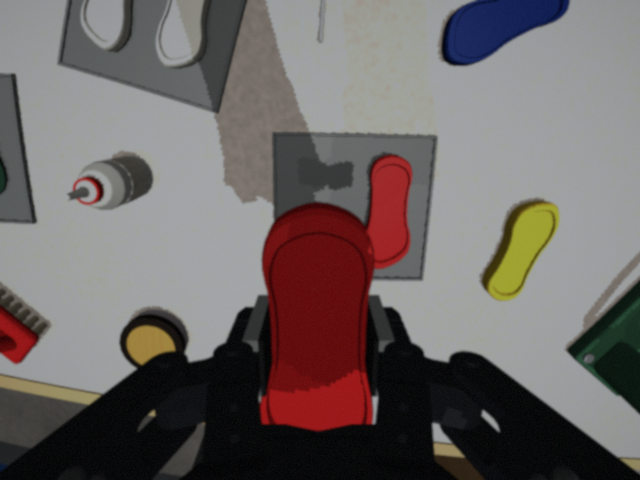

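{"op": "arm_command", "data": {"steps": [[0,-0.0019,0.04,0.9,-1],[0,0,0.05,0,-1],[0,0,0.055,0,-1],[0,0,0.05,0,-1],[0,0,0.03,0,-1],[0,0,0.012,0,-1],[0,0,0,0,-1],[0,0,0,0,-1]]}}

```text
time_s: 25.98
position: [651.4, 185.6, 10.0]
eef_rot: [180.0, 0.2, -171.0]
force: [1.1, -0.5, -0.3]
gripper_width: 0.416
gripper_force: 41.0
```

```bash
python3 -c "
from h import *
delta(649.8,185.2,4.5,188.9)"
```

```text
t25.98 pos [651.4 185.6  10. ] [ 180.     0.2 -171. ] shift [ 1.7 -0.1  5.5] turn 0.1 q7 75.8 w 0.416
```

{"op": "arm_command", "data": {"steps": [[0.001,-0.0002,0.003,0,-1],[0,0,0.0015,0,-1],[0,0,0.001,0,-1],[0,0,0,0,-1]]}}

```text
time_s: 26.48
position: [649.2, 184.8, 3.9]
eef_rot: [-180.0, 0.0, -171.0]
force: [-0.6, -0.1, 5.1]
gripper_width: 0.422
gripper_force: 41.8
```

{"op": "arm_command", "data": {"steps": [[0,0,0,0,-0.05],[0,0,0,0,0.15],[0,0,0,0,0.3],[0,0,0,0,0.3],[0,0,-0.03,0,0.3],[0,0,-0.05,0,0.4],[0,0,-0.05,0,1],[0,0,-0.06,0,1]]}}

```text
time_s: 27.48
position: [648.2, 184.5, 193.6]
eef_rot: [-180.0, -0.1, -171.0]
force: [0.4, 0.3, -0.2]
gripper_width: 0.997
gripper_force: 0.0
```

{"op": "arm_command", "data": {"steps": [[0,0,-0.055,0,1],[0,0,0,0,1],[0,0,0,0,1]]}}

```text
time_s: 27.85
position: [648.4, 184.5, 247.3]
eef_rot: [-180.0, -0.1, -171.0]
force: [-0.3, -0.9, -0.3]
gripper_width: 1.0
gripper_force: 0.0
```

Run:
```python
from a import *
wrist('w9'); P,M=masks('w9')
for col,h in (('red',9),('navy',-62)):
    k,l,s,c=cv2.connectedComponentsWithStats((M[col]&(P[...,2]<40)).astype(np.uint8),connectivity=4)
    for i in range(1,k):
        if s[i,4]>1800: print(c[i],s[i]); place(pose(P,l==i,col,h))
delta(450,332,250,118)
```

```text
27.85 [648.4 184.5 247.3] [-1.80e+02 -1.00e-01 -1.71e+02]
[318.12034856 210.81629769] [ 295  153   46  115 4246]
red x 648.8 y 184.4 head 8.8 len 117.6 (118) waist 36.0 (37) slopes 0.01 -0.01 z 20.9
  right place x 659.8 y 113.3 head 8.8
[389.67383264 211.90707351] [ 366  155   48  114 4326]
red x 638.8 y 256.1 head 8.6 len 117.1 (118) waist 37.3 (37) slopes 0.01 -0.01 z 21.0
  right place x 649.7 y 184.9 head 8.6
[492.53896772  25.78675715] [ 442    0  125   65 4863]
navy x 449.0 y 333.5 head -64.1 len 122.5 (126) waist 30.6 (39) slopes 0.24 -0.24 z 18.0
  right place x 384.2 y 302.0 head -64.1
[312.80579575 340.94297733] [ 256  301  124   84 4279]
navy x 796.0 y 232.1 head -107.2 len 113.9 (126) waist 37.6 (39) slopes 0.04 -0.04 z 24.4
  right place x 727.2 y 253.4 head -107.2
t27.90 pos [647.8 184.4 246.3] [-180.    -0.2 -171. ] shift [172.3 176.8  -3.3] turn 71.0 q7 77.3 w 0.999
```

Red is placed within 1 mm and 0.2°. Now back to the pile for navy.

{"op": "arm_command", "data": {"steps": [[0.0345,0.0354,0,0,1],[0.0345,0.0354,0,0,1],[0.0345,0.0354,0,0,1],[0.0345,0.0354,0,0,1],[0.0345,0.0354,0,0,1],[0,0,0,10.5,1],[0,0,0,10.5,1],[0,0,0,10.5,1]]}}

```text
time_s: 28.9
position: [449.7, 331.8, 245.6]
eef_rot: [-179.8, -0.1, 157.2]
force: [-0.3, -0.2, 0.2]
gripper_width: 1.002
gripper_force: 0.0
```

{"op": "arm_command", "data": {"steps": [[0,0,0,10.5,1],[0,0,0,10.5,1],[0,0,0,10.5,1],[0,0,0,10,1],[0,0,0,0,1],[0,0,0,0,1]]}}

```text
time_s: 29.65
position: [450.4, 332.3, 246.7]
eef_rot: [-179.9, 0.0, 116.2]
force: [-0.5, -0.2, 0.3]
gripper_width: 1.0
gripper_force: 0.0
```

Run:
```python
from a import *
P,I=wrist('w10'); P,M=masks('w10')
b=np.hypot(P[...,0]-450,P[...,1]-325)<90
k,l,s,c=cv2.connectedComponentsWithStats((M['navy']&b).astype(np.uint8),connectivity=4)
i=1+np.argmax(s[1:,4]); print(c[i],s[i])
r=pose(P,l==i,'navy',-63)
delta(r[0],r[1],70,r[2]+180)
```

```text
29.65 [450.4 332.3 246.7] [-179.9    0.   116.2]
[315.4770318  205.44765901] [ 287  146   58  118 4528]
navy x 444.2 y 334.1 head -53.6 len 123.5 (126) waist 36.3 (39) slopes 0.02 -0.02 z 17.9
t29.70 pos [450.6 332.3 247. ] [-179.9    0.   116.1] shift [  4.5  -4.7 177. ] turn -10.2 q7 -8.8 w 1.001
```

View pics/w10.png

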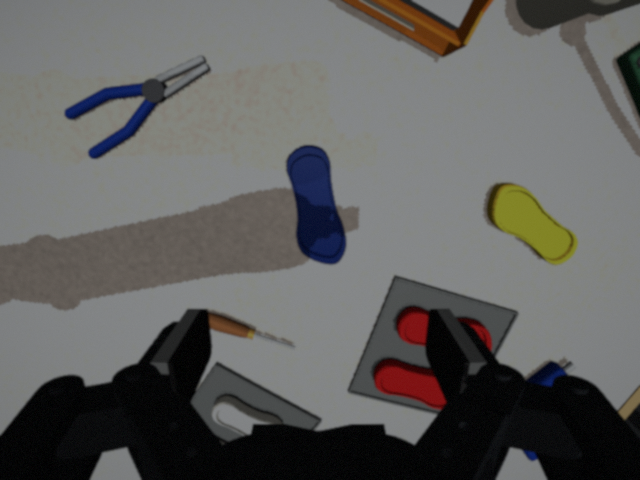

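Right_navy is alone on the bench at (315,205), with its toe at (325,255). Descending.

{"op": "arm_command", "data": {"steps": [[0.0045,-0.0047,0.02,0,1],[0,0,0.04,-10.2,1],[0,0,0.05,0,1],[0,0,0.045,0,1],[0,0,0.022,0,1],[0,0,0.01,0,1],[0,0,0,0,1],[0,0,0,0,1]]}}

```text
time_s: 30.7
position: [445.5, 335.2, 61.8]
eef_rot: [179.9, -0.0, 126.2]
force: [0.6, -0.4, 0.7]
gripper_width: 0.999
gripper_force: 0.0
```

```bash
python3 -c "
from h import *
delta(444.2,334.1,3,126.4)"
```

```text
t30.70 pos [445.5 335.2  61.8] [179.9  -0.  126.2] shift [-0.1 -1.8 58.8] turn -0.2 q7 2.5 w 0.999
```

{"op": "arm_command", "data": {"steps": [[0,-0.0018,0.025,0,1],[0,0,0.02,0,1],[0,0,0.009,0,1],[0,0,0.003,0,1],[0,0,0,0,0.3],[0,0,0,0,0],[0,0,0,0,-0.3],[0,0,0,0,-0.6]]}}

```text
time_s: 31.7
position: [443.8, 333.8, 4.6]
eef_rot: [179.9, -0.0, 126.2]
force: [-0.3, -0.9, 7.2]
gripper_width: 0.445
gripper_force: 41.2
```

{"op": "arm_command", "data": {"steps": [[0,0,0,0,-1],[0,0,0,0,-1],[0,0,0,0,-1]]}}

```text
time_s: 32.08
position: [443.8, 333.8, 4.6]
eef_rot: [179.9, -0.0, 126.2]
force: [-0.4, 0.6, 6.6]
gripper_width: 0.445
gripper_force: 41.2
```

{"op": "arm_command", "data": {"steps": [[0,0,-0.005,0,-1],[0,0,-0.015,0,-1],[0,0,-0.045,0,-1],[0,0,-0.06,0,-1],[0,0,-0.06,0,-1],[0,0,-0.06,0,-1],[-0.044,-0.0198,0,0,-1],[-0.044,-0.0198,0,0,-1]]}}

```text
time_s: 33.08
position: [463.5, 238.6, 250.8]
eef_rot: [179.8, -0.0, 126.3]
force: [1.2, -0.0, -0.6]
gripper_width: 0.447
gripper_force: 40.6
```

{"op": "arm_command", "data": {"steps": [[-0.044,-0.0198,0,0,-1],[-0.044,-0.0198,0,0,-1],[-0.044,-0.0198,0,0,-1],[-0.044,-0.0198,0,0,-1],[-0.044,-0.0198,0,0,-1],[-0.0317,-0.0363,0,0,-1],[-0.0317,-0.0363,0,0,-1],[-0.0317,-0.0363,0,0,-1]]}}

```text
time_s: 34.08
position: [480.7, -139.3, 249.5]
eef_rot: [180.0, 0.0, 126.2]
force: [0.8, -0.4, -0.4]
gripper_width: 0.444
gripper_force: 40.6
```

{"op": "arm_command", "data": {"steps": [[-0.0317,-0.0363,0,0,-1],[-0.0317,-0.0363,0,0,-1],[-0.0317,-0.0363,0,0,-1],[-0.0317,-0.0363,0,0,-1],[0,0,0,-10.6,-1],[0,0,0,-10.6,-1],[0,0,0,-10.6,-1],[0,0,0,-10.6,-1]]}}

```text
time_s: 35.08
position: [438.8, -325.7, 249.4]
eef_rot: [180.0, -0.0, 168.9]
force: [0.6, 0.3, -1.3]
gripper_width: 0.445
gripper_force: 40.5
```

{"op": "arm_command", "data": {"steps": [[0,0,0,-10.6,-1],[0,0,0,-10.6,-1],[0,0,0,0,-1],[0,0,0,0,-1],[0,0,0,0,-1]]}}

```text
time_s: 35.7
position: [439.4, -325.9, 248.9]
eef_rot: [-180.0, -0.0, -170.3]
force: [0.3, -0.8, -0.8]
gripper_width: 0.445
gripper_force: 40.6
```

Run:
```python
from a import *
wrist('w11'); P,M=masks('w11')
k,l,s,c=cv2.connectedComponentsWithStats((M['navy']&(P[...,2]<40)).astype(np.uint8),connectivity=4)
for i in range(1,k):
    if s[i,4]>1200: print(c[i],s[i]); place(pose(P,l==i,'navy',9))
held(P,'navy')
delta(440,-325,6,189.8)
```

```text
35.7 [ 439.4 -325.9  248.9] [-180.    -0.  -170.3]
[389.2968677  206.29382889] [ 366  150   46  121 4278]
navy x 427.7 y -257.0 head 9.7 len 124.6 (126) waist 39.1 (39) slopes 0.02 -0.02 z 21.0
  right place x 439.8 y -328.0 head 9.7
navy held: heel tool x 52.4 (nominal 53) top tool z -13.9 heel y mid -0.4
t35.75 pos [ 439.4 -325.9  248.9] [-180.    -0.  -170.3] shift [ -0.8   0.8 242.9] turn -0.1 q7 133.7 w 0.447
```

View pics/w11.png

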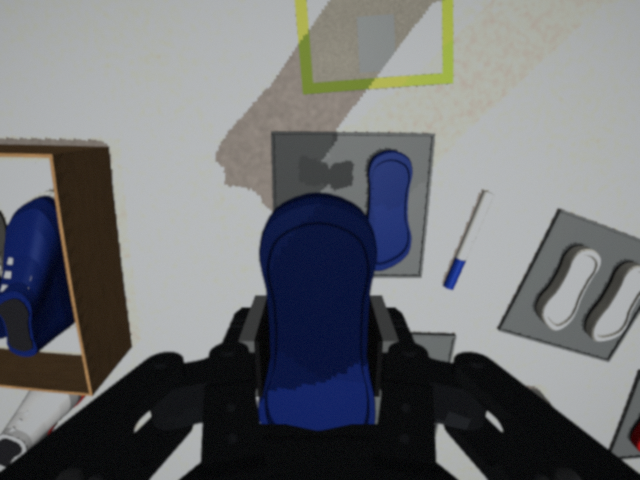

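{"op": "arm_command", "data": {"steps": [[-0.0002,-0.0016,0.04,0.1,-1],[0,0,0.05,0,-1],[0,0,0.055,0,-1],[0,0,0.05,0,-1],[0,0,0.03,0,-1],[0,0,0.01,0,-1],[0,0,0,0,-1],[0,0,0,0,-1]]}}

```text
time_s: 36.75
position: [440.9, -328.3, 15.1]
eef_rot: [-179.9, 0.1, -170.3]
force: [0.6, 0.3, -0.9]
gripper_width: 0.443
gripper_force: 40.6
```

```bash
python3 -c "
from h import *
delta(439.9,-327.4,8,189.6)"
```

```text
t36.75 pos [ 440.9 -328.3   15.1] [-1.799e+02  1.000e-01 -1.703e+02] shift [0.8 1.  7.1] turn 0.1 q7 135.5 w 0.443
```

{"op": "arm_command", "data": {"steps": [[0.0003,0.0004,0.004,0,-1],[0,0,0.0015,0,-1],[0,0,0.0005,0,-1],[0,0,0,0,-1]]}}

```text
time_s: 37.25
position: [439.6, -327.2, 7.8]
eef_rot: [180.0, 0.0, -170.3]
force: [-0.5, -0.2, -1.1]
gripper_width: 0.445
gripper_force: 40.6
```

{"op": "arm_command", "data": {"steps": [[0,0,0.0005,0,-1],[0,0,0,0,-1]]}}

```text
time_s: 37.5
position: [439.6, -327.2, 7.6]
eef_rot: [-180.0, 0.0, -170.3]
force: [-0.6, 1.6, 3.4]
gripper_width: 0.448
gripper_force: 41.1
```

Contact. Release and lift.

{"op": "arm_command", "data": {"steps": [[0,0,0,0,0.0],[0,0,0,0,0.2],[0,0,0,0,0.35],[0,0,0,0,0.35],[0,0,-0.03,0,0.35],[0,0,-0.05,0,0.4],[0,0,-0.05,0,1],[0,0,-0.06,0,1]]}}

```text
time_s: 38.5
position: [438.9, -326.7, 198.4]
eef_rot: [179.9, -0.1, -170.3]
force: [0.1, -0.1, -0.9]
gripper_width: 1.003
gripper_force: 0.0
```

{"op": "arm_command", "data": {"steps": [[0,0,-0.055,0,1],[0,0,0,0,1],[0,0,0,0,1]]}}

```text
time_s: 38.88
position: [439.0, -326.8, 252.0]
eef_rot: [180.0, -0.0, -170.3]
force: [0.7, -1.1, -1.1]
gripper_width: 1.002
gripper_force: 0.0
```

Run:
```python
from a import *
wrist('w12'); P,M=masks('w12')
k,l,s,c=cv2.connectedComponentsWithStats((M['navy']&(P[...,2]<40)).astype(np.uint8),connectivity=4)
for i in range(1,k):
    if s[i,4]>2500:
        try: print(c[i],s[i]); place(pose(P,l==i,'navy',9))
        except Exception: pass
o,c=cap('top'); save(c,'top2.png')
```

```text
38.875 [ 439.  -326.8  252. ] [ 180.    -0.  -170.3]
[317.39537397 209.90077821] [ 293  150   48  120 4626]
navy x 439.4 y -327.4 head 9.6 len 124.2 (126) waist 37.8 (39) slopes 0.02 -0.02 z 21.0
  right place x 451.4 y -398.4 head 9.6
[387.24957447 210.22595745] [ 362  150   50  120 4700]
navy x 427.3 y -257.1 head 9.5 len 124.5 (126) waist 39.0 (39) slopes 0.01 -0.01 z 21.0
  right place x 439.3 y -328.1 head 9.5
```

View pics/top2.png

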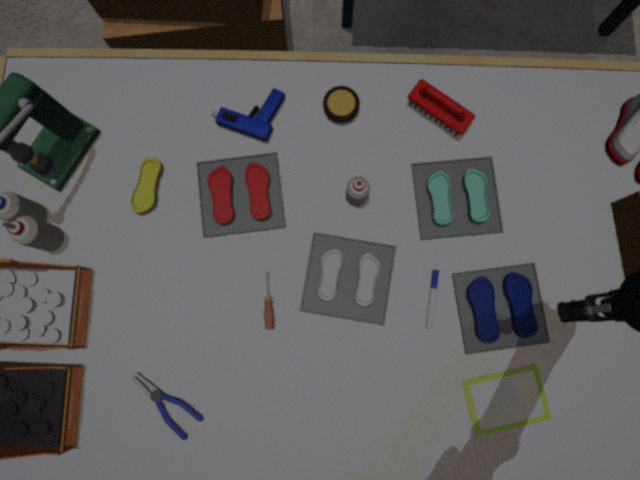

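All four pairs lie straight in their trays: red (240,193), white (348,278), mint (458,197), navy (502,306). The glue bottle still stands at (358,190). Handing in.

```bash
python3 -c "
from rig import robot
print(robot.job_done())"
```

```text
the job is handed in; nothing more can be done
None
```

I placed all four right soles flat beside their left mates, each within about 1.5 mm and 0.5° by the wrist camera, left the glue bottle and the yellow look-alike where they were, and handed the job in after about 39 s of robot time; the judging result was not shown.

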